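# Weigh the discarded sample cups on the sprung hook and tip them into the waste hopper

### The arm

A 6-joint arm with a two-finger parallel gripper is mounted at the origin on a cart in front of the work surface, level with it; the furniture and walls round the work are solid. World frame = base frame: x ahead of the robot, y to its left, z up, the work surface at z = 0. Lengths are in mm, angles in rad, forces in N, time in s.
With the tool pointing down it reaches from about 275 to 750 mm from the base axis. Payload 10.2 kg.
Tool frame: the origin (TCP) lies at the very end of the fingers, on their centre line; the grasp point (between the pads) lies arm.grip_point_offset behind it (arm.grip_point_offset is the distance from the TCP to the grasp point, in mm); y points along the fingers, z is the direction in which the jaws open and shut, and the axes are right-handed (so a half turn about y gives the same grasp; the last joint's range is limited). The gripper opens to 88 mm and grips with 3 to 60 N. Pads are 18 mm wide; open, the fingers measure 123 mm over their backs; the gripper's body (75 mm by 187 mm) begins 45 mm behind the grasp point.
Start: joints at [1.028, 0.313, 1.498, -0, 1.331, -0.223], TCP at [165.061, 498.384, 238.72] pointing down, gripper open.
Joint ranges: [-2.94, 2.94], [-0.97, 2.17], [0.19, 2.56], [-1.23, 4.37], [0.02, 3.11], [-2.88, 2.88]. Speed limits (rad/s): [2.39, 2.39, 3.01, 3.14, 3.14, 3.14].

### API

Orientations are given as a unit quaternion [w, x, y, z].
In Python, from station import arm gives the robot as it stands. Calls block until the motion is done:
- arm.move_ptp(position, orientation): joint-space move of the TCP to a pose.
- arm.move_linear(position, feed=150, rotation=None, until_force=None): straight line of the TCP; rotation=None keeps the orientation; feed is the mean speed in mm/s. With until_force (N) it stops when the force on the tool has changed by that much, and returns True; else False.
- arm.goto_joints(angles): joint-space move.
- arm.set_gripper(opening, newtons=None): finger opening in mm; newtons is the grip in N (None keeps the last); returns when the fingers have stopped.
- arm.pause(seconds).
- arm.solve_ik(position, orientation): joint angles nearest the present ones, or None.
- arm.get_state(): the state.
- arm.capture(name): name is "side" or "top" or "wrist"; returns the picture (480x640x3 uint8, red, green, blue); there is no depth.
- arm.camera_params(name): a dict with "camera_matrix" (3x3 intrinsics, pixels), "dist" ([k1, k2, p1, p2, k3] as OpenCV has them; the pictures are not rectified), "R" (3x3) and "t" (3): a world point X has camera coordinates R X + t. Camera axes: x right, y down, z forward; pixel columns grow to the right and rows downward; lengths in mm; the calibration is good to about 2 mm. A picture is of the moment at which its call begins: read the wrist's pose just before it. camera_params takes no time and is no camera call; for the wrist camera it gives the pose at the moment of the call.
A pose or a line that the arm cannot do raises arm.IKError and nothing moves.
- arm.hand_in(): hands the job in, once; it reports no verdict.
The state is a dict: "t": time; "joints": joint angles; "qd": joint speeds; "effort": joint torques, N m; "eef_pos": TCP position; "orientation": TCP orientation; "force": force on the tool from outside, world axes, zero at the start; "torque": the same for the moment, N m; "grip_width": finger opening in mm.
Only numpy, scipy, OpenCV 4.12 (cv2) and the standard library are available. Lean on these libraries where they do the work, as an engineer would, in place of code of your own. Each camera call takes 0.05 s, during which the arm holds its last target. There are 200 camera calls.

### The job

Put all the red-lidded sample cups from the counter on the right into the aluminium basket, hang the basket by its crossbar in the two hooks of the sprung scale, letting the weight onto the scale slowly, then let go and wait till the pointer has settled. Then set the basket back on the steel ledge, tip it steeply over the ledge's front edge so that all the cups end up in the yellow hopper, and leave the empty basket standing upright on the ledge. Do not disturb the violet bottle, the timer or the red petri dish.

Things in the scene. Friction and masses are not known exactly. Their poses are not given: they have to be found in the camera images.
- basket_bar (a point): centre of the basket's crossbar, 165 mm above its underside, straight over its centre; runs along the basket's y, round, 8 mm thick, 140 mm long, with a black rubber sleeve 16 mm thick on its middle 36 mm (grip here). Part of a fixed arch across the basket's middle; the basket swings freely about the bar when hung, so load it evenly fore and aft. Axes as the basket's
- basket_tail (a point): centre of the basket's tail bar: round, 8 mm thick, 90 mm long along the basket's y, 138 mm behind the basket's centre and 35 mm above its underside, 44 mm clear of the rear wall; pinched from above, it can be swung up round the ledge's edge, turning between the fingers. Axes as the basket's
- basket_floor (a point): centre of the basket's floor, 3 mm above its underside, x to the sloped front. Cups standing at x = 66 and -66 mm, y = 34 and -34 mm from here leave room for a gripper beside the crossbar and between cups
- basket: aluminium weighing basket, about 300 g; origin at the centre of its underside, x to its sloped front, z up. Flat floor 180 mm long (x), 130 mm wide inside, 3 mm thick; side and rear walls 45 mm high; its front is a slope of 40 degrees, 31 mm high and 36 mm long, so it must be tipped by 75 to 85 degrees to empty
- tip_stand: fixed tipping stand; origin on the counter under the middle of the ledge's front edge, x toward the hopper. Steel ledge: flat top at z 110 mm, x -170 to 0, 175 mm wide; the basket starts on it, sloped front over the hopper, its centre about 90 mm behind the edge. Yellow hopper: x 0 to 205, y -90 to 90 mm, open on top, floor at z 33, side walls to z 130, far wall to z 175 mm
- ledge_edge (a point): middle of the ledge's front edge, at the height of its top (110 mm); the basket's underside tips over this edge. Axes as the stand's
- hopper_floor (a point): centre of the hopper's floor. A tall incubator stands about 0.2 m to the stand's -y side, and its front corner juts out between the left and the right counter at about x 0.60, y -0.10 m of the world: carry the cups round it, near the robot
- scale: sprung hook scale, fixed base with a white column 40 mm thick; top of the column 215 mm, top of the hook rod 310 mm above the counter; origin under the column's axis on the counter; bridge base plate 200x120 mm, top 38 mm high, from 125 mm before to 75 mm behind the column; its two prongs reach 175 mm toward its -x; z up. A red pointer runs down a white plate on the -x side of the column
- hook_seat (a point): half-way between the two hooks, where the axis of the hung crossbar rests (175 mm from the column toward the scale's -x, z 270 mm when empty; moves with the hook). V-shaped hooks open upward, 36 mm to either side along the scale's y, tip 19 mm higher, 26 mm off; rear end 28 mm higher, 36 mm off. Crossbar along the scale's y: bring it over the prong tips from -x, 50 mm above the seat, so that the prongs enter the arch above the cups; lower it in
- scale_hook (a joint): how far the hook has sunk, m: 0 empty, 0.06 at the lower stop. A spring of 150 N/m with 0.3 N preload, lightly damped: empty basket about 0.017, every cup about 0.005 more. If the load is let fall or let go at once the hook plunges
- cup1_mid (a point): sealed clear sample cup with a ribbed red screw lid, 39 mm diameter and 74 mm tall (lid: top 15 mm, 39 mm across; body 36 mm) in a weighted white square foot 39x39x8 mm, about 80 g; this point is its centre, 37 mm above its underside; its z axis runs from underside to lid. Two to four of the four cups are present
- cup2_mid (a point): sealed clear sample cup with a ribbed red screw lid, 39 mm diameter and 74 mm tall (lid: top 15 mm, 39 mm across; body 36 mm) in a weighted white square foot 39x39x8 mm, about 80 g; this point is its centre, 37 mm above its underside; its z axis runs from underside to lid. Two to four of the four cups are present
- cup3_mid (a point): sealed clear sample cup with a ribbed red screw lid, 39 mm diameter and 74 mm tall (lid: top 15 mm, 39 mm across; body 36 mm) in a weighted white square foot 39x39x8 mm, about 80 g; this point is its centre, 37 mm above its underside; its z axis runs from underside to lid. Two to four of the four cups are present
- cup4_mid (a point): sealed clear sample cup with a ribbed red screw lid, 39 mm diameter and 74 mm tall (lid: top 15 mm, 39 mm across; body 36 mm) in a weighted white square foot 39x39x8 mm, about 80 g; this point is its centre, 37 mm above its underside; its z axis runs from underside to lid. Two to four of the four cups are present
- cup1: the same cup, origin at the centre of its underside
- cup2: the same cup, origin at the centre of its underside
- cup3: the same cup, origin at the centre of its underside
- cup4: the same cup, origin at the centre of its underside
- stain_bottle: bystander: violet bottle with black cap, 42 mm diameter, 77 mm tall, origin at its foot
- lab_timer: bystander: cream timer, 62x68x22 mm, origin at its underside
- red_dish: bystander: red petri dish, 90 mm diameter, 15 mm high, origin at its underside

How it is judged (in metres and radians):
On the way, in this order (a step that is already met when the one before it is completed fails the run):
1. all cups are in the basket, the basket hangs freely in the scale's hooks, let go, and the pointer has settled (distance between basket_bar and hook_seat below 0.015 m and contact force between basket and the fingers below 0.05 N and value of joint scale_hook above 0.01 m and velocity of joint scale_hook between -0.01 and 0.01 m/s and linear speed of basket below 0.03 m/s and contact force between basket and tip_stand below 0.05 N and x of cup1_mid in the frame of basket between -0.1 and 0.115 m and y of cup1_mid in the frame of basket between -0.075 and 0.075 m and z of cup1_mid in the frame of basket between 0 and 0.09 m and x of cup2_mid in the frame of basket between -0.1 and 0.115 m and y of cup2_mid in the frame of basket between -0.075 and 0.075 m and z of cup2_mid in the frame of basket between 0 and 0.09 m and x of cup3_mid in the frame of basket between -0.1 and 0.115 m and y of cup3_mid in the frame of basket between -0.075 and 0.075 m and z of cup3_mid in the frame of basket between 0 and 0.09 m and x of cup4_mid in the frame of basket between -0.1 and 0.115 m and y of cup4_mid in the frame of basket between -0.075 and 0.075 m and z of cup4_mid in the frame of basket between 0 and 0.09 m), for 0.5 s.
2. the basket is tipped forward steeply (more than 45 degrees) at the ledge, over the hopper (angle between basket's own z axis and vertical above 0.8 rad and horizontal distance between basket_bar and hopper_floor below 0.15 m), for 0.1 s.
At the end, for the whole second after the job is handed in: All cups present lie at rest inside the hopper; the empty basket stands upright (within 3 degrees) at rest on the ledge, its centre 40 to 140 mm behind the front edge and within 50 mm of the ledge's middle line; the scale is empty, its pointer back within 5 mm of zero (angle between basket's own z axis and vertical below 0.06 rad and x of basket in the frame of tip_stand between -0.14 and -0.04 m and y of basket in the frame of tip_stand between -0.05 and 0.05 m and z of basket in the frame of tip_stand between 0.105 and 0.116 m and linear speed of basket below 0.02 m/s and value of joint scale_hook below 0.005 m and x of cup1_mid in the frame of tip_stand between 0 and 0.21 m and y of cup1_mid in the frame of tip_stand between -0.095 and 0.095 m and z of cup1_mid in the frame of tip_stand between 0 and 0.14 m and linear speed of each of cup1, cup2, cup3, cup4 below 0.03 m/s and x of cup2_mid in the frame of tip_stand between 0 and 0.21 m and y of cup2_mid in the frame of tip_stand between -0.095 and 0.095 m and z of cup2_mid in the frame of tip_stand between 0 and 0.14 m and x of cup3_mid in the frame of tip_stand between 0 and 0.21 m and y of cup3_mid in the frame of tip_stand between -0.095 and 0.095 m and z of cup3_mid in the frame of tip_stand between 0 and 0.14 m and x of cup4_mid in the frame of tip_stand between 0 and 0.21 m and y of cup4_mid in the frame of tip_stand between -0.095 and 0.095 m and z of cup4_mid in the frame of tip_stand between 0 and 0.14 m); the robot touches nothing.
It fails at once if the load plunges onto the scale (hook sinking faster than 0.2 m/s) (velocity of joint scale_hook above 0.2 m/s).
It fails at once if the stain bottle is moved more than 40 mm (distance of stain_bottle from where it was at the start of the episode above 0.04 m).
It fails at once if the lab timer is moved more than 40 mm (distance of lab_timer from where it was at the start of the episode above 0.04 m).
It fails at once if the red dish is moved more than 40 mm (distance of red_dish from where it was at the start of the episode above 0.04 m).
Of cup1, cup2, cup3, cup4 only 2 to 4 are there at a start; the rules pass over those that are not, and their reading is None.
At some moment in a run one of cup1, cup2, cup3, cup4 may be knocked a few centimetres aside while the robot is not near it.
It also fails if it takes over 210 s, if anything falls off the work surface, if the arm or the gripper's body presses on something with over 40 N, if the wrist force passes 120 N, or if a joint passes its speed limit or range.

## Working session

There is one attempt and no reset: what is moved stays moved. The work goes in short steps, each a Python script; the robot and the scene stay as the last script left them, time stands still between calls to the robot, and variables do not carry over. Pictures are saved under pics/ and viewed, about 12 in all and at most 16, crops included, and the job is handed in when it is done.

```bash
ls; mkdir -p pics; python3 - <<'E'
from station import arm
import cv2,numpy as np
for n in ("top","side","wrist"):
    im=arm.capture(n); cv2.imwrite(f"pics/{n}0.png",im[:,:,::-1]); p=arm.camera_params(n)
    R=np.array(p["R"]);print(n,(-R.T@np.array(p["t"])).round(),R.round(3).tolist(),np.array(p["camera_matrix"]).round(1).tolist(),p["dist"])
print(arm.grip_point_offset,arm.get_state())
E
```

```text
pics
top [ 341.  -15. 1542.] [[-0.016, -1.0, -0.005], [-0.996, 0.017, -0.085], [0.085, 0.003, -0.996]] [[460.9, 0.0, 318.2], [0.0, 460.9, 247.0], [0.0, 0.0, 1.0]] [0.03663339 0.         0.         0.         0.        ]
side [-874.  -12. 1033.] [[0.003, -1.0, 0.002], [-0.535, -0.004, -0.845], [0.845, 0.002, -0.535]] [[508.0, 0.0, 322.3], [0.0, 508.0, 243.3], [0.0, 0.0, 1.0]] [-0.06574689  0.          0.          0.          0.        ]
wrist [100. 520. 384.] [[0.314, 0.95, -0.001], [0.915, -0.302, 0.268], [0.255, -0.085, -0.963]] [[364.8, 0.0, 318.0], [0.0, 364.8, 244.3], [0.0, 0.0, 1.0]] [-0.07382573  0.          0.          0.          0.        ]
18.700000000000003 {'t': 0.15, 'joints': array([ 1.02758309e+00,  3.13313397e-01,  1.49820464e+00, -5.25753419e-05,
        1.33097861e+00, -2.23420745e-01]), 'qd': array([-0.00105381, -0.00190372, -0.00413697, -0.00134588, -0.00039925,
       -0.0036448 ]), 'effort': array([ 4.25245598e-03, -4.02298093e+01, -2.52315599e+01,  6.95395516e-02,
        3.44023795e-02, -1.23292803e-04]), 'eef_pos': array([164.9913681 , 498.22764832, 238.31847311]), 'orientation': array([-0.69778425,  0.69839059, -0.11268097,  0.11247539]), 'force': array([ 0.34661274, -0.91279099,  0.6633573 ]), 'torque': array([-0.03172891, -0.01029795,  0.00407079]), 'grip_width': 87.86430045489989}
```

View pics/top0.png

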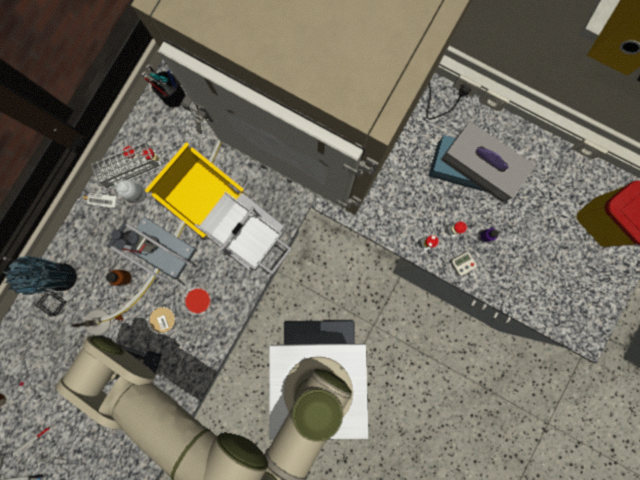

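View pics/side0.png

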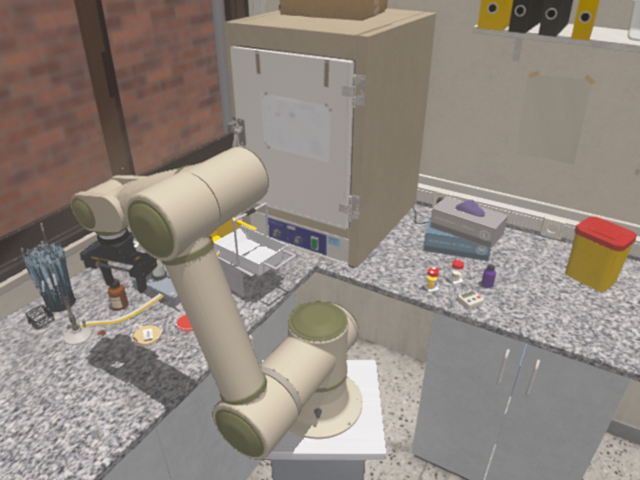

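```bash
cat > h.py <<'E'
from station import arm
import cv2,numpy as np
from scipy.spatial.transform import Rotation as Rn
A=np.array
def quat(R): q=Rn.from_matrix(R).as_quat(); return [q[3],q[0],q[1],q[2]]
def Rdown(a): return A([[np.sin(a),0,np.cos(a)],[-np.cos(a),0,np.sin(a)],[0,-1,0]])
def down(a): return quat(Rdown(a))
def ray(p,uv):
    K=A(p["camera_matrix"]);R=A(p["R"]);t=A(p["t"])
    q=cv2.undistortPoints(A(uv,float).reshape(-1,1,2),K,A(p["dist"])).reshape(-1,2)
    d=np.c_[q,np.ones(len(q))]@R; return -R.T@t,d
def onz(p,uv,z):
    c,d=ray(p,uv); return c+d*((z-c[2])/d[:,2])[:,None]
def tri(obs):  # [(params,uv),...] -> point, residual
    M=np.zeros((3,3));b=np.zeros(3);L=[]
    for p,uv in obs:
        c,d=ray(p,[uv]);d=d[0]/np.linalg.norm(d[0]);P=np.eye(3)-np.outer(d,d);M+=P;b+=P@c;L.append((P,c))
    X=np.linalg.solve(M,b); return X,[np.linalg.norm(P@(X-c)) for P,c in L]
def proj(p,X):
    r,_=cv2.Rodrigues(A(p["R"])); return cv2.projectPoints(A(X,float).reshape(-1,1,3),r,A(p["t"]),A(p["camera_matrix"]),A(p["dist"]))[0].reshape(-1,2)
def cap(n,name=None):
    p=arm.camera_params(n); im=arm.capture(n)
    if name: cv2.imwrite(f"pics/{name}.png",im[:,:,::-1])
    return im,p
def blobs(im,lo,hi,amin=30):
    hsv=cv2.cvtColor(im,cv2.COLOR_RGB2HSV); m=cv2.inRange(hsv,A(lo),A(hi))
    if lo[0]==0: m|=cv2.inRange(hsv,A([170,lo[1],lo[2]]),A([180,hi[1],hi[2]]))
    n,l,s,c=cv2.connectedComponentsWithStats(m); return [(c[i].round(1).tolist(),s[i].tolist()) for i in range(1,n) if s[i][4]>=amin],m
def st():
    s=arm.get_state(); return s
E
python3 - <<'E'
from h import *
p=arm.camera_params("top")
print(onz(p,[[431,242],[459,228]],74).round(),onz(p,[[487,235]],77).round(),onz(p,[[465,264]],22).round(),onz(p,[[197,300]],15).round())
print(onz(p,[[204,235],[241,185],[150,188],[186,147]],130).round())
s=arm.get_state(); print(Rn.from_quat(A(s["orientation"])[[1,2,3,0]]).as_matrix().round(3).tolist())
arm.move_linear([200,380,330],feed=200)
j=list(arm.get_state()["joints"]); print(A(j).round(3))
j[0]=-0.55; arm.goto_joints(j)
im,_=cap("top","top1"); cap("wrist","wr1"); cap("side","side1")
cv2.imwrite("pics/top1c.png",cv2.resize(im[130:310,70:310,::-1],None,fx=3.3,fy=3.3,interpolation=cv2.INTER_CUBIC))
s=arm.get_state();print(s["t"],s["eef_pos"])
E
```

```text
[[ 475. -370.   74.]
 [ 519. -461.   74.]] [[ 494. -547.   77.]] [[ 406. -491.   22.]] [[302. 391.  15.]]
[[504. 340. 130.]
 [658. 226. 130.]
 [653. 507. 130.]
 [781. 397. 130.]]
[[0.949, -0.0, 0.314], [-0.314, -0.001, 0.949], [-0.0, -1.0, -0.001]]
[ 0.813  0.044  1.586  0.     1.512 -0.438]
3.1667 [ 413.47419433 -116.38254145  329.25938129]
```

View pics/top1c.png

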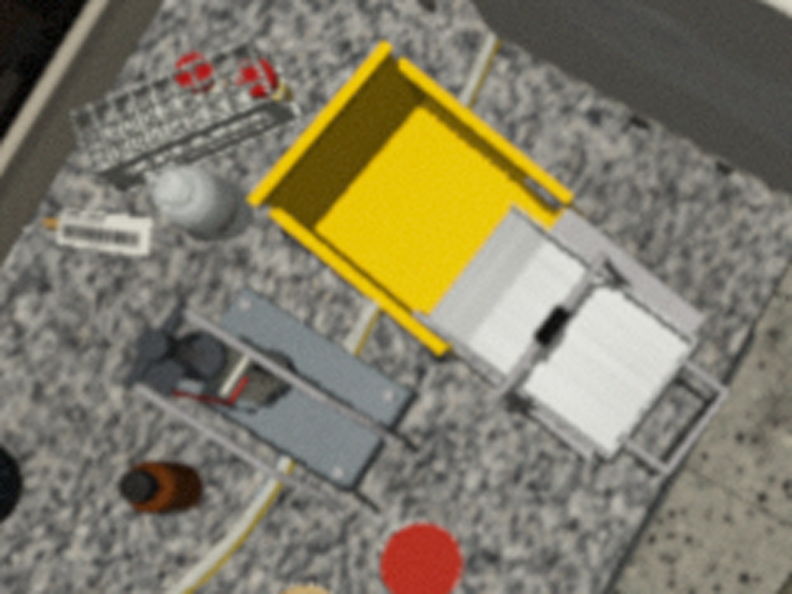

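View pics/wr1.png

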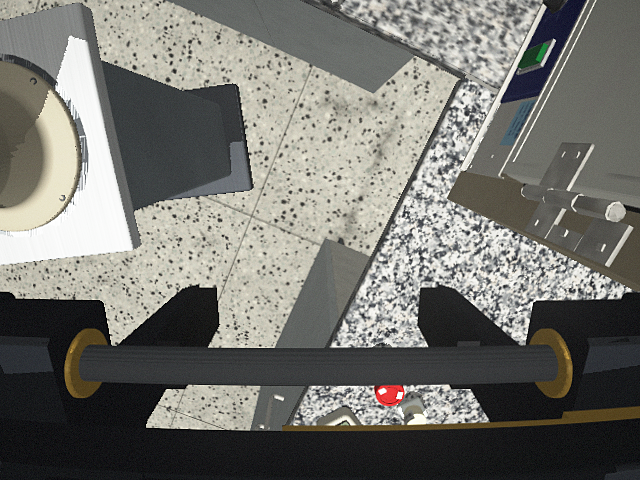

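The top view shows two red-lidded cups near (431,242) and (459,228). The stand and basket sit mid-left with the scale beside them. Next I'll look closely at the cups from above.

```bash
python3 - <<'E'
from h import *
a=.454
print(arm.solve_ik([490,-405,330],down(a)))
arm.move_ptp([490,-405,330],down(a)); 
im,p=cap("wrist","wr2"); imt,pt=cap("top")
for I,P,n in((im,p,"w"),(imt,pt,"t")):
    b,_=blobs(I,[0,140,90],[8,255,255],25 if n=="t" else 200)
    for c,s in b:
        print(n,c,s,onz(P,[c],74).round(1)[0])
print(arm.get_state()["eef_pos"],arm.get_state()["t"])
E
```

```text
[-8.74691839e-01  5.39778318e-01  9.33028420e-01 -4.44089210e-16
  1.66878592e+00 -1.32869184e+00]
w [321.6, 176.0] [305, 159, 35, 35, 814] [ 479.1 -371.7   74. ]
w [320.9, 262.9] [305, 246, 32, 34, 844] [ 522.4 -461.5   74. ]
t [627.8, 208.5] [609, 181, 31, 62, 1183] [ 571.1 -989.8   74. ]
t [431.4, 239.2] [428, 236, 10, 8, 28] [ 484.4 -371.8   74. ]
t [197.2, 300.4] [186, 289, 24, 24, 455] [302.4 374.8  74. ]
t [42.7, 431.8] [38, 428, 11, 9, 26] [-85.5 838.   74. ]
[ 490.36277303 -403.89780676  330.82043205] 4.4083
```

View pics/wr2.png

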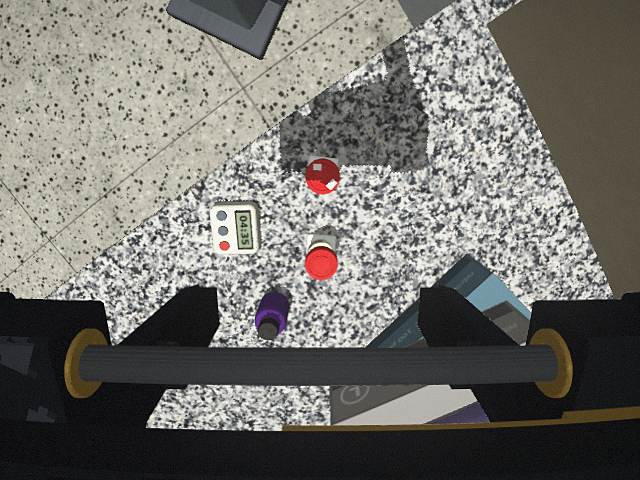

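The wrist view shows two cups, lids at (322,176) and (321,263). The timer is at (235,228) and the violet bottle at (272,315), both clear of the fingers. I'll grasp cup 1 and look at the basket while carrying it.

```bash
cat >> h.py <<'E'
def ln(x,y,z,feed=150,rot=None,f=None): return arm.move_linear([float(x),float(y),float(z)],feed=feed,rotation=rot,until_force=f)
def pick(x,y,a=.454):
    arm.move_ptp([x,y,200],down(a)); arm.set_gripper(60)
    ln(x,y,110,200); ln(x,y,45,60); arm.set_gripper(0,20); w=arm.get_state()["grip_width"]
    ln(x,y,330,200); return w,arm.get_state()["grip_width"]
def swing(frm_r,ang):
    """retract radially then swing base"""
    s=arm.get_state(); x,y,z=s["eef_pos"]; r=np.hypot(x,y); ln(x*frm_r/r,y*frm_r/r,max(z,330),250)
    j=list(arm.get_state()["joints"]); j[0]=ang; arm.goto_joints(j)
E
python3 - <<'E'
from h import *
print(pick(479,-372)); 
swing(380,.1); s=arm.get_state(); print(s["eef_pos"],s["joints"],s["t"])
print(Rn.from_quat(A(s["orientation"])[[1,2,3,0]]).as_matrix()[:,2])
im,p=cap("top","top2")
p=arm.camera_params("top")
g=lambda u,v,z:onz(p,[[70+u/3.3,130+v/3.3]],z)[0].round(1)
print("sleeve",g(552,326,280),"hopper near",g(445,350,130),g(570,200,130),"far",g(255,200,175),g(385,45,175))
print("prong tips",g(375,508,270),g(415,447,270))
E
```

```text
(37.10201208010131, 36.66814467635939)
[349.44267173 151.39101769 329.7016146 ] [ 9.85741970e-02 -7.27501213e-02  1.70024635e+00 -1.38126508e-04
  1.51451534e+00 -1.42505254e+00] 11.975
[ 4.71442661e-02  9.98888071e-01 -1.97281467e-04]
sleeve [502.  211.3 280. ] hopper near [500.2 337.8 130. ] [640.2 221.  130. ] far [634.9 498.8 175. ] [777.1 382.  175. ]
prong tips [353.1 360.2 270. ] [403.3 327.4 270. ]
```

```bash
python3 - <<'E'
from h import *
a=np.radians(140)
print(arm.solve_ik([500,210,430],down(a)))
arm.move_ptp([400,120,430],down(a)); ln(500,210,430)
cap("wrist","bas1"); np.save("pb1.npy",arm.camera_params("wrist"),allow_pickle=True)
ln(430,390,430,200); cap("wrist","sca1"); np.save("ps1.npy",arm.camera_params("wrist"),allow_pickle=True)
s=arm.get_state();print(s["t"],s["grip_width"])
E
```

```text
[ 1.81496187e-01  3.11797457e-01  1.01335253e+00 -4.44089210e-16
  1.81644267e+00 -2.26196477e+00]
15.2417 37.15244752700748
```

View pics/bas1.png

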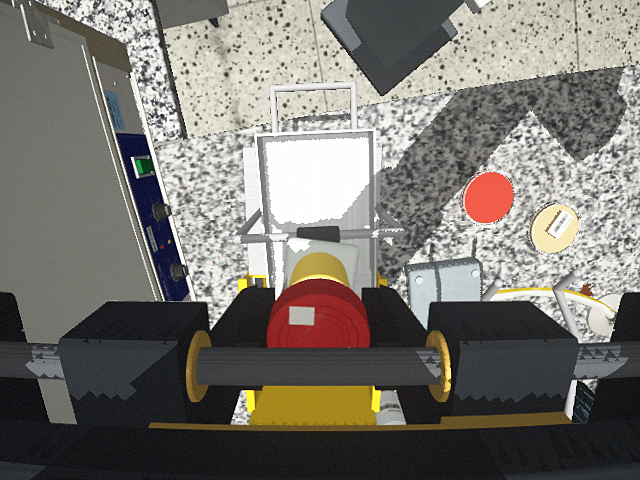

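View pics/sca1.png

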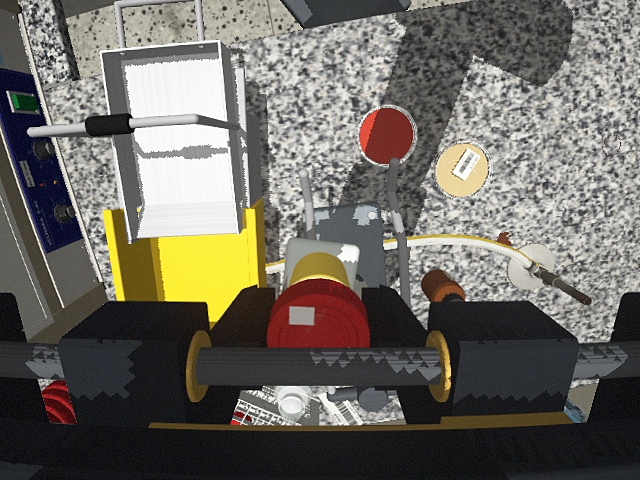

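```bash
python3 - <<'E'
from h import *
b=np.load("pb1.npy",allow_pickle=True).item(); s=np.load("ps1.npy",allow_pickle=True).item(); t=arm.camera_params("top")
cr=lambda u,v:(70+u/3.3,130+v/3.3)
def T(n,*o): X,r=tri(o); print(n,X.round(1),np.round(r,1)); return X
def ang(d): return np.degrees(np.arctan2(d[1],d[0])).round(1)
T("sleeve",(b,(318,233)),(s,(109,124.5)),(t,cr(552,326)))
T("sleeve b,s",(b,(318,233)),(s,(109,124.5)))
P=onz(b,[(274,88),(354,85)],145); print("tail",P.round(1),P.mean(0).round(1),ang(P[0]-P[1]),np.linalg.norm(P[0]-P[1]))
P=onz(b,[(258,134),(377,130)],155); print("rear wall top",P.round(1),P.mean(0).round(1),ang(P[0]-P[1]),np.linalg.norm(P[0]-P[1]))
P=onz(b,[(298,233),(339,233)],275); print("sleeve ends",P.round(1),ang(P[0]-P[1]),np.linalg.norm(P[0]-P[1]))
P=onz(s,[(90,127),(131,122.5)],275); print("sleeve ends s",P.round(1),ang(P[0]-P[1]),np.linalg.norm(P[0]-P[1]))
L=T("tipR",(s,(304,172)),(t,cr(415,447)));R=T("tipL",(s,(393,163)),(t,cr(375,508)))
P=onz(s,[(304,172),(393,163)],289);print("tips@289",P.round(1),ang(P[1]-P[0]),np.linalg.norm(P[0]-P[1]))
P=onz(b,[(249,277),(378,277)],130);print(P)
P=onz(s,[(106,210),(262,202)],130);print("hopper near wall tops",P.round(1),P.mean(0).round(1),ang(P[1]-P[0]),np.linalg.norm(P[0]-P[1]))
E
python3 - <<'E'
import cv2
im=cv2.imread("pics/sca1.png"); cv2.imwrite("pics/sca1c.png",cv2.resize(im[140:310,220:460],None,fx=3.3,fy=3.3,interpolation=cv2.INTER_CUBIC))
E
```

```text
sleeve [503.8 213.5 273.3] [0.7 1.7 1.4]
sleeve b,s [504.1 214.1 274.2] [1.1 1.1]
tail [[454.5  79.7 145. ]
 [384.5 134.3 145. ]] [419.5 107.  145. ] -38.0 88.72962705174724
rear wall top [[500.2 106.3 155. ]
 [396.1 188.  155. ]] [448.1 147.1 155. ] -38.1 132.34677441647682
sleeve ends [[516.  202.6 275. ]
 [489.3 225.  275. ]] -40.0 34.78407728801388
sleeve ends s [[518.5 205.2 275. ]
 [489.8 226.  275. ]] -36.0 35.41692324603324
tipR [411.5 348.7 193.3] [4.5 4.5]
tipL [346.4 394.4 183.5] [11.3 11.3]
tips@289 [[408.5 346.  289. ]
 [351.3 384.8 289. ]] 145.8 69.12813804121672
[[632.88690195 228.32408547 130.        ]
 [503.87594768 336.41881855 130.        ]]
hopper near wall tops [[643.  223.9 130. ]
 [484.2 345.8 130. ]] [563.6 284.8 130. ] 142.5 200.1981276502172
```

View pics/sca1c.png

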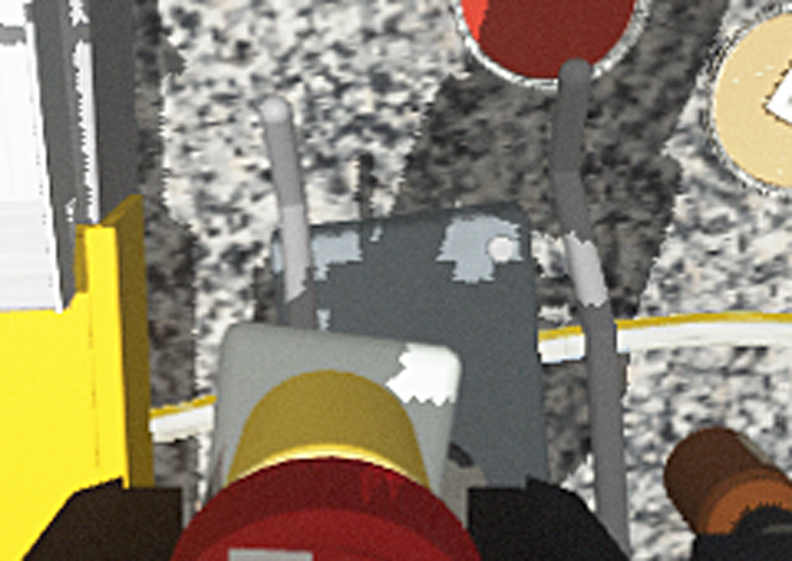

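The sleeve is near (504,214,274) and the basket yaw about 52°. The prong tips are at (304,172) and (393,163), which gives a scale yaw of about 56°. I'll place cup 1 at the rear of the basket and then view the hooks with an empty hand.

```bash
cat >> h.py <<'E'
BX=A([503.8,213.8]);BYAW=np.radians(51.9)
def bpt(x,y): c,s=np.cos(BYAW),np.sin(BYAW); return BX+A([c*x-s*y,s*x+c*y])
def place(bx,a):
    x,y=bpt(bx,0); ln(x,y,430,200); ln(x,y,200,150); f=ln(x,y,157,40,f=4); z=arm.get_state()["eef_pos"][2]
    arm.set_gripper(60); ln(x,y,330,150); return f,z
E
python3 - <<'E'
from h import *
a=BYAW+np.pi/2
x,y=bpt(-62,0); arm.move_linear([x,y,430],feed=200,rotation=down(a))
print(place(-62,a))
arm.move_linear([395,387,400],feed=250,rotation=down(np.radians(145.8)))
im,p=cap("wrist","sca2"); np.save("ps2.npy",p,allow_pickle=True)
cv2.imwrite("pics/sca2c.png",cv2.resize(im[100:330,180:500,::-1],None,fx=2.4,fy=2.4,interpolation=cv2.INTER_CUBIC))
print(arm.get_state()["t"])
E
```

```text
(True, np.float64(158.2425155454739))
22.4417
```

View pics/sca2.png

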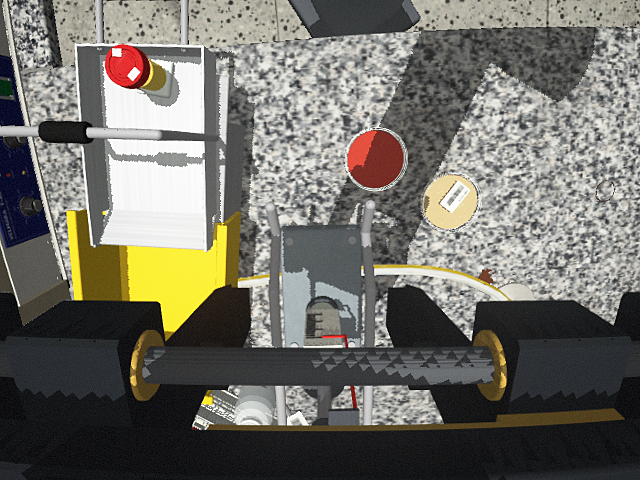

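```bash
python3 - <<'E'
from h import *
s=np.load("ps1.npy",allow_pickle=True).item(); s2=np.load("ps2.npy",allow_pickle=True).item()
L=tri([(s,(302.7,172.7)),(s2,(272,209))]);R=tri([(s,(394.2,161.2)),(s2,(370,206))]);print(L,R)
P=onz(s2,[(272,209),(370,206)],289);d=P[1]-P[0];print(P,np.linalg.norm(d),np.degrees(np.arctan2(d[1],d[0])))
for z in (289,): 
  m=P.mean(0)[:2]; x=A([d[1],-d[0]])/np.linalg.norm(d[:2]); print("seat",m+26*x, np.degrees(np.arctan2(x[1],x[0])))
# column base plate long edges at z=38
Q=onz(s2,[(282,226),(361,225)],38);print("plate front corners",Q.round(1),Q.mean(0))
# cup1 lid in basket
X=onz(s2,[(128,67)],113+74)[0,:2]-BX; c,q=np.cos(BYAW),np.sin(BYAW); print("cup in basket",X@[c,q],X@[-q,c])
print("sleeve chk",tri([(s,(109,124.5)),(s2,(65,131.5))]))
E
python3 - <<'E'
import cv2
im=cv2.imread("pics/sca2.png");o=cv2.resize(im[185:300,250:410],None,fx=5,fy=5,interpolation=cv2.INTER_CUBIC);cv2.imwrite("pics/sca2d.png",o)
E
```

```text
(array([409.05652351, 346.95020241, 290.78701444]), [np.float64(1.310541498369798), np.float64(1.3105414983698844)]) (array([350.69779137, 383.23378482, 298.03536984]), [np.float64(0.45048441111195403), np.float64(0.45048441111195786)])
[[409.00573117 348.32586839 289.        ]
 [350.26932277 385.63639152 289.        ]] 69.58477425464855 147.57548329217528
seat [393.57841579 388.92769276] 57.575483292175264
plate front corners [[463.  394.9  38. ]
 [369.2 456.9  38. ]] [416.08878811 425.85910709  38.        ]
cup in basket -59.37760132794267 5.938366535233933
sleeve chk (array([504.99817468, 214.61437804, 274.59573588]), [np.float64(0.009639521653796133), np.float64(0.009639521653800135)])
```

View pics/sca2d.png

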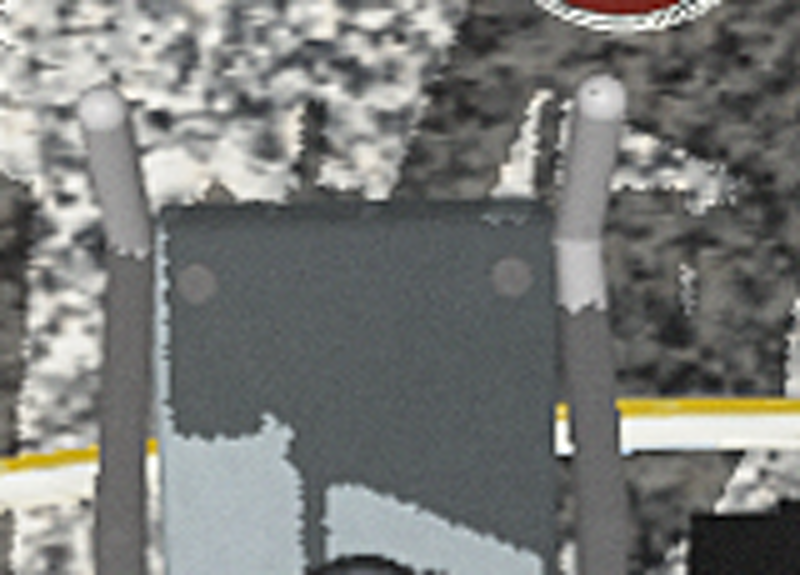

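```bash
python3 - <<'E'
from h import *
s2=np.load("ps2.npy",allow_pickle=True).item()
def go(uv,zs):
  for z in zs:
    P=onz(s2,uv,z);d=P[1]-P[0];print(z,P.mean(0).round(1),np.linalg.norm(d).round(1),np.degrees(np.arctan2(d[1],d[0])).round(1)-90)
go([(270,206.6),(370.4,204.4)],(280,285,289)); go([(275,233.6),(366.6,233)],(258,262,270))
E
```

```text
280 [380.1 366.8 280. ] 73.7 57.099999999999994
285 [379.6 366.  285. ] 72.3 57.099999999999994
289 [379.3 365.5 289. ] 71.2 57.099999999999994
258 [394.4 389.  258. ] 74.3 56.19999999999999
262 [393.9 388.2 262. ] 73.2 56.19999999999999
270 [392.8 386.5 270. ] 71.1 56.19999999999999
```

```bash
python3 - <<'E'
from h import *
swing(380,-.75)
arm.move_ptp([510,-420,330],down(.454)); 
im,p=cap("wrist","wr3")
b,_=blobs(im,[0,140,90],[8,255,255],200)
L=[(c,s) for c,s in b if s[4]<1500 and 20<s[2]<50 and 20<s[3]<50]
for c,s in b: print(c,s)
q=[(s[0]+(s[2]-1)/2,s[1]+(s[3]-1)/2) for c,s in L]; X=onz(p,q,74); print(X.round(1),arm.get_state()["t"])
if len(X)==1 and np.hypot(*(X[0,:2]-[522,-461]))<8:
    print(pick(*X[0,:2])); s=arm.get_state(); print(s["t"])
E
```

```text
[311.1, 244.3] [295, 228, 33, 34, 873]
[[ 522.7 -462.    74. ]] 26.125
(37.73109964448445, 37.30472973610626)
30.8333
```

```bash
sed -i 's/BX=A(\[503.8,213.8\])/BX=A([504.5,214.2])/' h.py; python3 - <<'E'
from h import *
a=BYAW-np.pi/2
swing(380,.1); s=arm.get_state()
x,y=bpt(-40,0); arm.move_ptp([x-50,y-60,430],down(a)); print(arm.get_state()["joints"].round(2))
print(place(62,a)); s=arm.get_state(); print(s["t"],s["grip_width"])
x,y=bpt(-90,0); ln(x,y,430,250); cap("wrist","bas2"); np.save("pb2.npy",arm.camera_params("wrist"),allow_pickle=True); cap("top","top3")
E
```

```text
[ 0.01  0.08  1.3  -0.    1.77  0.68]
(True, np.float64(158.3814095498376))
41.3917 60.0113879965634
```

View pics/bas2.png

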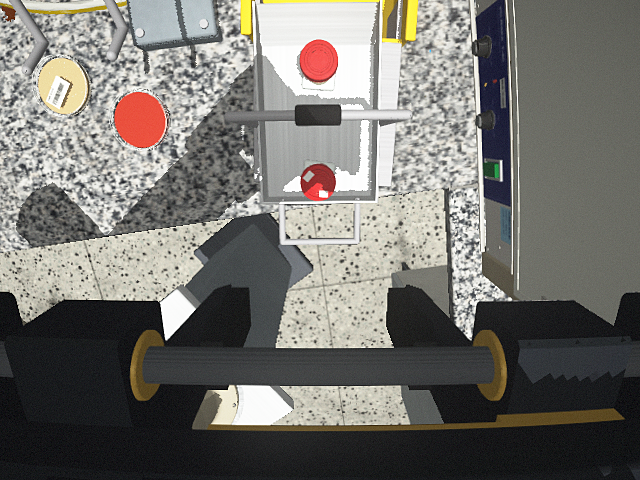

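```bash
python3 - <<'E'
from h import *
b=np.load("pb2.npy",allow_pickle=True).item()
c,q=np.cos(BYAW),np.sin(BYAW)
def rel(uv,z):
    X=onz(b,[uv],z)[0,:2]-BX; return A([X@[c,q],X@[-q,c]]).round(1)
print("sleeve",rel((318,115),275),"cup f",rel((318.5,60.5),187),"cup r",rel((318.5,182),187),"tail",rel((319,243),145),"bar ends",rel((230,117),275),rel((408,114.5),275))
a=BYAW
print(arm.solve_ik([*BX,257],down(a)),arm.solve_ik([333.5,296,301],down(np.radians(56.7))),arm.solve_ik([393.8,388,223],down(np.radians(56.7))))
im=cv2.imread("pics/bas2.png");hsv=cv2.cvtColor(im,cv2.COLOR_BGR2HSV);m=(hsv[100:135,285:350,2]<60).astype(np.uint8);n,l,s,ce=cv2.connectedComponentsWithStats(m);k=1+s[1:,4].argmax();print(s[k],ce[k]+[285,100])
E
```

```text
sleeve [0.5 0.5] cup f [58.2  0.4] cup r [-61.    0.2] tail [-139.4   -0.4] bar ends [-0.6 69.6] [  1.4 -69.9]
[ 1.87696641e-01  3.51720634e-01  1.39627272e+00 -4.44089210e-16
  1.39359930e+00 -7.18129240e-01] [ 4.62032818e-01  9.40136347e-02  1.60469453e+00 -4.44089210e-16
  1.44288449e+00 -5.27568868e-01] [ 5.66024479e-01  3.86116748e-01  1.43703174e+00 -4.44089210e-16
  1.31844417e+00 -4.23577207e-01]
[ 10   5  46  20 533] [311.2120075  115.22514071]
```

The wrist view shows both cups upright in the basket, lids at (319,60) and (318,182), balanced at about +58 and -61 mm. I'll grip the sleeve and carry the basket to the approach point.

```bash
python3 - <<'E'
from h import *
a=BYAW
F=lambda: arm.get_state()["force"].round(2)
arm.move_ptp([*BX,350],down(a)); f0=F(); arm.set_gripper(60)
ln(*BX,275,150); ln(*BX,256.3,60); arm.set_gripper(0,35); s=arm.get_state(); print("w",s["grip_width"],s["eef_pos"])
arm.pause(.3); print(f0,F())
ln(*BX,262,20); print(F()); ln(*BX,320,80); arm.pause(.5); print("held",F(),arm.get_state()["t"])
arm.move_linear([333.5,296,320],feed=100,rotation=down(np.radians(56.7))); arm.pause(.5); print("held",F(),arm.get_state()["t"])
cap("side","side2");cap("top","top4"); im,p=cap("wrist","w4")
E
python3 - <<'E'
import cv2
im=cv2.imread("pics/side2.png");t=cv2.imread("pics/top4.png")
a=cv2.resize(im[170:340,60:310],(500,340));b=cv2.resize(t[130:310,100:310],(400,343))[:340];cv2.imwrite("pics/m4.png",cv2.resize(cv2.hconcat([a,b]),(800,302)))
E
```

```text
w 14.117968678847845 [504.66083161 214.38136503 256.40770838]
[-0.04  0.36  0.62] [1.08 1.93 2.39]
[-0.99  0.11 -4.69]
held [ 0.8   0.27 -4.94] 47.8583
held [-0.19  0.38 -5.64] 50.4
```

View pics/m4.png

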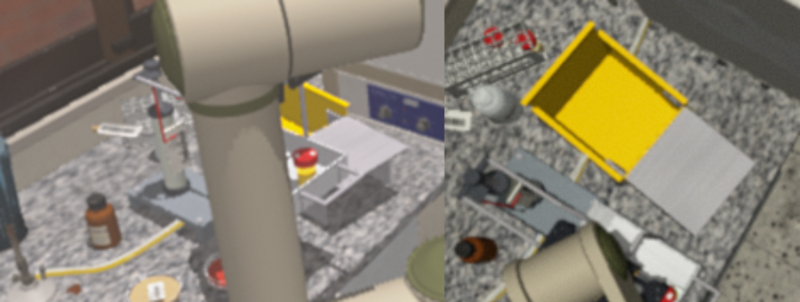

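The basket hangs level in the gripper with the cups upright, so I'll go over the prongs and lower slowly.

```bash
python3 - <<'E'
from h import *
F=lambda: arm.get_state()["force"].round(2)
S=(393.8,388)
ln(333.5,296,302,60); hit=ln(*S,302,60,f=6); print(hit,F(),arm.get_state()["eef_pos"])
if not hit:
    arm.pause(.6); f0=F(); print(f0)
    ln(*S,258,40,f=3)
    z=arm.get_state()["eef_pos"][2]; print(z,F())
    while z>214:
        z-=4; ln(*S,z,12); arm.pause(.3); f=F(); print(round(z,1),f)
        if f[2]>0.3: break
    print(arm.get_state()["t"])
    cap("wrist","w5"); cap("side","side5")
E
```

```text
False [ 0.21 -0.38 -5.59] [393.73121438 387.87627903 302.07827137]
[-0.38 -0.25 -4.34]
258.28349190117103 [ 0.34 -0.53 -4.07]
254.3 [ 0.17 -1.17 -4.52]
250.3 [ 0.74  0.56 -4.22]
246.3 [ 0.56 -0.27 -3.38]
242.3 [ 1.01  1.1  -2.75]
238.3 [ 0.38  0.05 -2.37]
234.3 [ 1.31  0.14 -1.62]
230.3 [-0.03  1.12 -0.85]
226.3 [ 0.36  1.16 -0.56]
222.3 [ 1.17  0.41 -0.05]
218.3 [1.06 1.47 0.26]
214.3 [0.62 0.59 2.07]
63.425
```

```bash
python3 - <<'E'
from h import *
S=(393.8,388)
ln(*S,221,10); arm.pause(.5); print(arm.get_state()["force"].round(2))
cap("wrist","w5"); 
for w in (15,16,17,18,20,24): arm.set_gripper(w,5); 
print(arm.get_state()["grip_width"]); arm.set_gripper(40); arm.pause(.5)
im1,_=cap("wrist","w6a"); im,p=cap("wrist","w6"); s=arm.get_state(); print(s["t"],s["force"].round(2)); cap("side","side6")
E
python3 - <<'E'
import cv2
a=cv2.resize(cv2.imread("pics/w6.png"),(480,360));b=cv2.resize(cv2.imread("pics/side6.png")[200:350,80:220],(320,343));b=cv2.copyMakeBorder(b,0,17,0,0,0)
cv2.imwrite("pics/m6.png",cv2.hconcat([a,b]))
E
```

```text
[0.73 1.17 0.93]
24.14089861695861
67.3167 [-0.   -0.21  0.11]
```

View pics/m6.png

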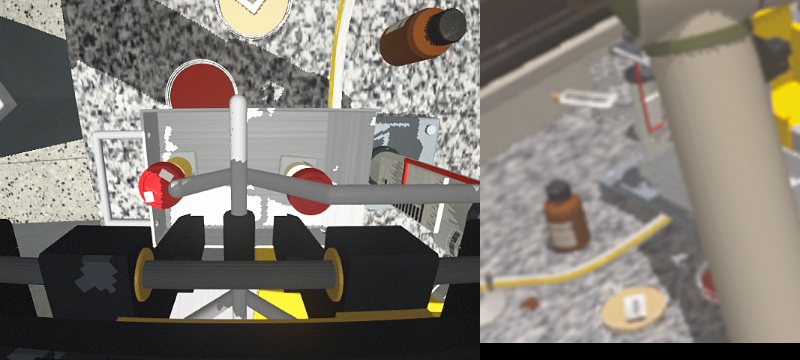

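The view shows the bar seated in both V hooks with the fingers open around the sleeve, and both cups still in the basket. I'll back off, let it settle, and check for motion.

```bash
python3 - <<'E'
from h import *
S=(393.8,388)
ln(*S,290,60); arm.pause(2.5)
ims=[]
for i in range(5): ims.append(cap("wrist")[0].astype(int)); arm.pause(.25)
print([int((abs(x-ims[0]).max(2)>40).sum()) for x in ims]); cv2.imwrite("pics/w7.png",ims[-1][:,:,::-1].astype(np.uint8))
np.save("p7.npy",arm.camera_params("wrist"),allow_pickle=True); print(arm.get_state()["t"])
E
python3 -c "
import cv2
a=cv2.imread('pics/w7.png');cv2.imwrite('pics/w7s.png',a)"
```

```text
[0, 3, 2, 1, 2]
72.6667
```

View pics/w7.png

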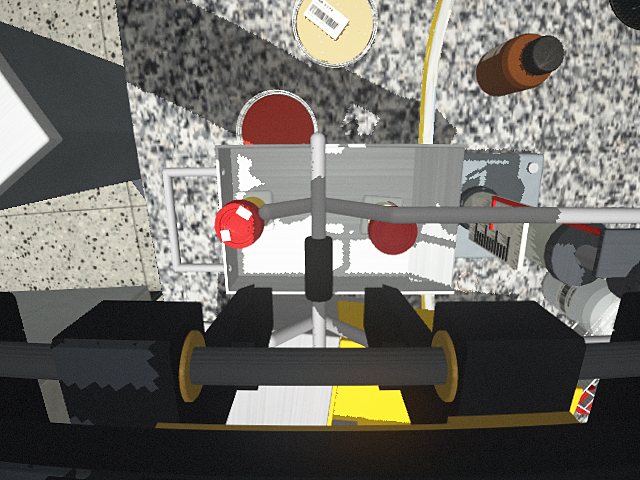

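Image differences are zero, so the pointer has settled. Next I'll regrip, lift off the scale slowly, carry the basket back and set it on the ledge.

```bash
python3 - <<'E'
from h import *
F=lambda: arm.get_state()["force"].round(2)
t=arm.camera_params("top"); P=onz(t,[(240.9,193.7),(206.7,235.1)],110); d=P[1]-P[0]; c,q=np.cos(BYAW),np.sin(BYAW)
print("edge",P.round(1),np.degrees(np.arctan2(d[1],d[0]))-90,[((X[:2]-BX)@[c,q]).round(1) for X in P],[((X[:2]-BX)@[-q,c]).round(1) for X in P])
S=(393.8,388)
ln(*S,221,60); arm.set_gripper(0,35); print(arm.get_state()["grip_width"],F())
ln(*S,255,25); ln(*S,302,60); arm.pause(.3); print(F())
ln(333.5,296,302,80); ln(333.5,296,320,80)
arm.move_linear([*BX,320],feed=90,rotation=down(BYAW)); arm.pause(.5); print("held",F())
ln(*BX,264,60); h=ln(*BX,250,15,f=2.5); arm.pause(.3); print(h,arm.get_state()["eef_pos"],F(),arm.get_state()["t"])
E
```

```text
edge [[634.7 230.1 110. ]
 [505.4 337.1 110. ]] 50.3994829785309 [np.float64(92.9), np.float64(97.3)] [np.float64(-92.6), np.float64(75.1)]
14.034698098974246 [ 0.3   2.75 -0.67]
[-0.04 -0.06 -4.73]
held [-0.03 -0.74 -4.46]
True [504.80167813 214.4649749  256.28536408] [4.01 3.33 6.19] 83.8417
```

```bash
python3 - <<'E'
from h import *
F=lambda: arm.get_state()["force"].round(2)
u=A([np.cos(BYAW),np.sin(BYAW)])
x,y,z=arm.get_state()["eef_pos"]
ln(x,y,264,40); C=BX+7*u; ln(*C,264,40); h=ln(*C,250,15,f=2.5); arm.pause(.2); s=arm.get_state(); print(h,s["eef_pos"],F())
ln(*C,s["eef_pos"][2]+.5,10)
for w in (16,18,24,50): arm.set_gripper(w)
ln(*C,330,120)
T=C-138*u; ln(*T,330,150); arm.pause(.1)
im,p=cap("wrist","w8")
g=proj(p,[[*(T+0*u),145]])[0]; print("tail predicted px",g)
v=A([-u[1],u[0]])
print("pred ends",proj(p,[[*(T+45*v),145],[*(T-45*v),145],[*C,275],[*(C+62*u),187],[*(C-62*u),187]]).round(0).tolist())
print(arm.get_state()["t"])
E
```

```text
True [509.00717279 220.10380368 256.01020415] [2.8  4.57 5.72]
tail predicted px [318.12705349 220.89383526]
pred ends [[318.0, 171.0], [318.0, 267.0], [549.0, 266.0], [557.0, 232.0], [411.0, 232.0]]
88.95
```

View pics/w8.png

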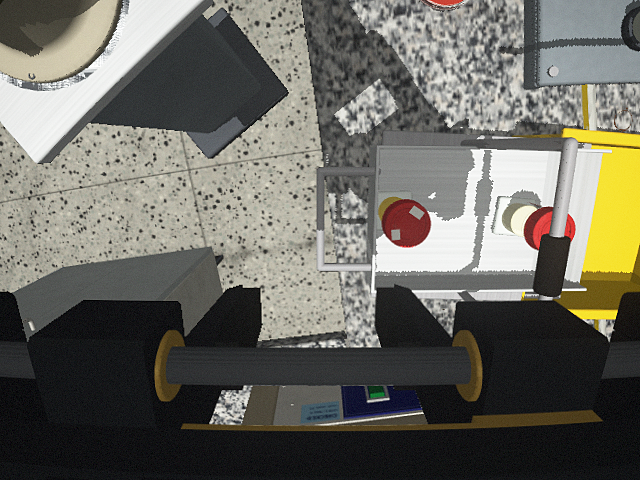

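The tail bar ends appear at (320,170) and (322,267), within 2–3 px of the prediction. Both cups are standing, so I'll pinch the tail and tip.

```bash
python3 - <<'E'
from h import *
F=lambda: arm.get_state()["force"].round(1)
u=A([np.cos(BYAW),np.sin(BYAW)]); C=BX+8.5*u; T=C-138*u
d=225.; E=T+d*u
arm.set_gripper(40); ln(*T,180,150); ln(*T,135,50); arm.set_gripper(0,20); s=arm.get_state(); print(s["grip_width"],s["eef_pos"],F())
def at(th):
    x=-d*np.cos(th)+35*np.sin(th); z=110+d*np.sin(th)+35*np.cos(th); P=E+x*u; return [P[0],P[1],z-10]
# reachability first
print([arm.solve_ik(at(np.radians(k)),down(BYAW)) is not None for k in (20,50,82)])
for k in list(range(4,82,6))+[82]:
    ln(*at(np.radians(k)),70)
    if k%12==4: print(k,arm.get_state()["grip_width"].round(1),F())
arm.pause(1.5); print(F(),arm.get_state()["t"])
cap("side","side9"); im,_=cap("top","top9"); im,_=cap("wrist","w9")
b,_=blobs(im,[0,140,90],[8,255,255],100); print(b)
E
```

```text
7.019134829468744 [424.61786782 112.30786742 135.03209782] [-0.1 -0.1  0.1]
[True, True, True]Traceback (most recent call last):
  File "<stdin>", line 12, in <module>
AttributeError: 'float' object has no attribute 'round'
```

```bash
cat > tip.py <<'E'
from h import *
F=lambda: arm.get_state()["force"].round(1)
u=A([np.cos(BYAW),np.sin(BYAW)]); C=BX+8.5*u; T=C-138*u
d=225.; E=T+d*u
def at(th,d=d):
    x=-d*np.cos(th)+35*np.sin(th); z=110+d*np.sin(th)+35*np.cos(th); P=E+x*u; return [P[0],P[1],z-10]
E
python3 - <<'E'
from tip import *
for k in list(range(4,82,6))+[82]:
    ln(*at(np.radians(k)),70)
    if k%12==4: print(k,round(arm.get_state()["grip_width"],1),F())
arm.pause(1.5); print(F(),arm.get_state()["t"])
s,_=cap("side","side9"); im,_=cap("top","top9"); w,_=cap("wrist","w9")
b,_=blobs(w,[0,140,90],[8,255,255],100); print(b)
a=cv2.resize(w,(440,330)); c=cv2.resize(im[120:290,110:290],(349,330)); cv2.imwrite("pics/m9.png",cv2.hconcat([a,c])[:,:,::-1])
E
```

```text
4 6.9 [-0.1  0.  -2.6]
16 7.0 [ 0.7 -0.5 -2.7]
28 7.3 [ 1.6 -0.9 -3. ]
40 7.3 [ 0.8  0.6 -2.4]
52 7.2 [-0.  -0.8 -1.1]
64 7.0 [ 1.4 -1.3  0. ]
76 7.1 [-0.2 -0.3 -2.3]
[-0.3 -0.3 -3. ] 100.625
[([625.6, 192.7], [620, 185, 13, 16, 100]), ([392.6, 199.7], [384, 189, 30, 30, 191]), ([592.0, 214.8], [585, 207, 15, 16, 123]), ([604.5, 222.9], [598, 215, 14, 16, 123]), ([588.0, 230.1], [578, 219, 26, 19, 220]), ([434.4, 267.3], [430, 255, 10, 25, 130]), ([445.4, 270.7], [432, 254, 23, 32, 428]), ([554.7, 402.7], [532, 390, 59, 36, 394]), ([567.4, 410.9], [547, 401, 45, 24, 321])]
```

View pics/m9.png

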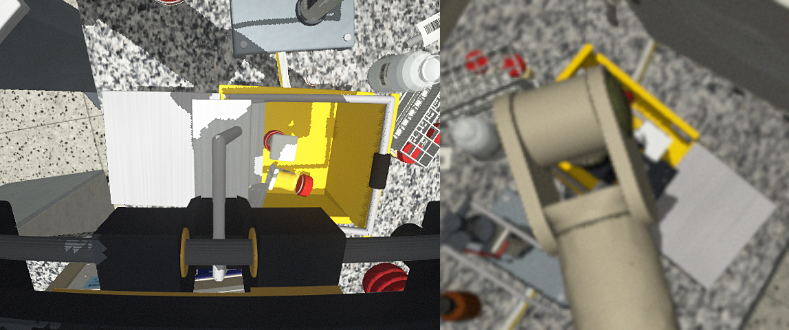

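The picture shows both cups lying in the hopper, at about (285,148) and (295,182) in its left panel, and the basket empty. I'll swing it back down the same arc and let go.

```bash
python3 - <<'E'
from tip import *
for k in list(range(76,0,-6))+[2,0]:
    ln(*at(np.radians(k)),70 if k>4 else 30)
    if k%12==4: print(k,round(arm.get_state()["grip_width"],1),F())
arm.pause(.3); print("down",F(),arm.get_state()["eef_pos"])
arm.set_gripper(20); arm.set_gripper(40); arm.pause(.2); ln(*T,330,120); arm.pause(.2)
im,p=cap("wrist","w10")
v=A([-u[1],u[0]])
pp=proj(p,[[*(T+30*v),145],[*(T-30*v),145],[*C,275]]).round(0); print("pred tail pts,sleeve",pp.tolist())
# white tail bar columns along rows near the predicted tail
gray=im.astype(int).sum(2)
hsv=cv2.cvtColor(im,cv2.COLOR_RGB2HSV); m=(hsv[...,2]<55).astype(np.uint8); m[:,:500]=0; m[330:]=0; m[:200]=0
n,l,s,c=cv2.connectedComponentsWithStats(m); print([(c[i].round(1).tolist(),s[i].tolist()) for i in range(1,n) if s[i][4]>200])
o=cv2.imread("pics/w8.png")[:,:,::-1]; print("w8 vs w10 tail-row diff",int((abs(o.astype(int)-im)[150:290,300:380].max(2)>60).sum()))
for nme,I in(("w8",o),("w10",im)):
    hh=cv2.cvtColor(np.ascontiguousarray(I),cv2.COLOR_RGB2HSV); mm=(hh[...,2]<55).astype(np.uint8); mm[:,:520]=0; mm[330:]=0; mm[:225]=0
    n,l,s,c=cv2.connectedComponentsWithStats(mm); k=1+s[1:,4].argmax(); print(nme,c[k],s[k])
    g=cv2.cvtColor(np.ascontiguousarray(I),cv2.COLOR_RGB2GRAY)
    print(nme,g[195,310:335].tolist(),g[245,310:335].tolist())
print(arm.get_state()["t"])
E
```

```text
76 7.1 [-0.5  0.3 -3.7]
64 7.3 [ 1.3  1.7 -2.6]
52 6.8 [ 0.8  0.5 -1.9]
40 7.1 [ 0.4  1.7 -1.6]
28 7.2 [ 1.1  1.1 -1.2]
16 7.4 [-0.4  0.1  0. ]
4 7.5 [-0.1  0.5  0.2]
down [-4.8 -6.4  7.9] [424.04826116 111.46585859 135.25016244]
pred tail pts,sleeve [[319.0, 188.0], [319.0, 252.0], [550.0, 266.0]]
[([552.9, 265.9], [535, 235, 38, 62, 1696]), ([628.3, 312.1], [613, 292, 27, 38, 830]), ([527.5, 316.8], [500, 301, 73, 29, 1551])]
w8 vs w10 tail-row diff 501
w8 [550.64183552 265.67640048] [ 533  234   37   63 1678]
w8 [176, 179, 178, 171, 167, 167, 130, 90, 108, 103, 102, 107, 103, 91, 127, 138, 97, 46, 146, 218, 219, 201, 196, 196, 176] [97, 117, 144, 158, 149, 145, 151, 181, 201, 211, 214, 203, 183, 163, 141, 152, 157, 162, 164, 159, 161, 166, 173, 179, 154]
w10 [552.875      265.87146226] [ 535  235   38   62 1696]
w10 [173, 177, 175, 169, 165, 162, 171, 125, 72, 98, 104, 105, 106, 103, 101, 89, 72, 138, 203, 219, 210, 189, 197, 179, 149] [104, 128, 149, 147, 143, 144, 149, 112, 143, 196, 212, 215, 202, 195, 179, 116, 120, 165, 167, 163, 163, 164, 171, 123, 146]
111.85
```

```bash
python3 - <<'E'
from tip import *
ln(*(C-138*u),430,200); arm.move_ptp([*(C-40*u),430],down(BYAW-np.pi/2)); ln(*(C+60*u),430,200); arm.pause(.2)
E0=BX+95*u; v=A([-u[1],u[0]])
def show(im,p,n):
    b,_=blobs(im,[0,140,80],[8,255,255],60)
    for c,s in b:
        X=onz(p,[c],53)[0,:2]-E0; print(n,np.round(c),s[2:],"stand xy",round(X@u),round(X@v))
im,p=cap("wrist","w11"); show(im,p,"w")
arm.pause(.4); im2,_=cap("wrist"); print("motion",int((abs(im.astype(int)-im2).max(2)>50).sum()))
hsv=cv2.cvtColor(im,cv2.COLOR_RGB2HSV)
m=((hsv[...,2]<55)).astype(np.uint8); m[300:]=0
n,l,s,c=cv2.connectedComponentsWithStats(m); print("dark",[(c[i].round(1).tolist(),s[i].tolist()) for i in range(1,n) if s[i][4]>150])
print("pred sleeve",proj(p,[[*(C+2*u),275]]).round(1),"hopper corners",proj(p,[[*(E0+x*u+y*v),33] for x,y in((0,-90),(0,90),(205,90),(205,-90))]).round().tolist())
print(arm.get_state()["t"])
E
```

```text
w [378.  54.] [30, 21, 381] stand xy 158 -80
w [51. 61.] [69, 22, 294] stand xy 160 370
w [110.  74.] [28, 6, 78] stand xy 139 284
w [156. 222.] [39, 48, 1244] stand xy -69 240
w [131. 223.] [12, 26, 185] stand xy -71 279
motion 3296
dark [([43.8, 24.8], [10, 0, 63, 59, 956]), ([103.3, 24.9], [85, 6, 36, 52, 524]), ([74.2, 49.8], [54, 29, 30, 39, 362]), ([175.1, 67.4], [162, 47, 22, 38, 160]), ([73.6, 76.1], [56, 69, 30, 14, 193]), ([145.6, 73.1], [124, 68, 40, 12, 153]), ([478.9, 213.2], [463, 132, 30, 168, 3049]), ([314.4, 288.6], [297, 281, 41, 17, 296]), ([252.7, 293.4], [231, 284, 41, 16, 458]), ([383.1, 293.5], [365, 285, 41, 15, 452])]
pred sleeve [[317.5 290.2]] hopper corners [[379.0, 173.0], [257.0, 173.0], [251.0, 21.0], [384.0, 21.0]]
115.375
```

```bash
python3 - <<'E'
from tip import *
E0=BX+95*u; v=A([-u[1],u[0]])
arm.pause(1); im,p=cap("wrist","w12"); arm.pause(.5); im2,_=cap("wrist")
d=(abs(im.astype(int)-im2).max(2)>50); print("motion",d.sum(), [int(x) for x in np.argwhere(d).mean(0)] if d.any() else "")
hsv=cv2.cvtColor(im,cv2.COLOR_RGB2HSV); q=np.full((480,640),0,np.uint8)
cv2.fillPoly(q,[A([[379,173],[257,173],[240,10],[395,10]],np.int32)],1)
h=hsv[...,0].astype(int); red=((h<9)|(h>170))&(hsv[...,1]>90)&(hsv[...,2]>30)&(q>0)
notyel=((h<20)|(h>35)|(hsv[...,1]<110))&(q>0)
for nm,m in(("red",red),("notyellow",notyel)):
    n,l,s,c=cv2.connectedComponentsWithStats(m.astype(np.uint8))
    for i in range(1,n):
        if s[i][4]>25:
            X=onz(p,[c[i]],53)[0,:2]-E0; print(nm,c[i].round(),s[i][2:],"stand",round(X@u),round(X@v),im[l==i].mean(0).round())
# coarse hue map of hopper
for y in range(6,176,8): print(y,''.join('R' if red[y,x] else ('.' if not q[y,x] else ('n' if notyel[y,x] else 'y')) for x in range(236,400,4)))
E
```

```text
motion 2 [126, 434]
red [378.  55.] [ 29  21 384] stand 158 -79 [191.  51.  38.]
red [375.  64.] [16  5 26] stand 146 -76 [105.  38.  27.]
red [318. 113.] [16  5 37] stand 83 0 [162.  68.  63.]
notyellow [243.  26.] [  5  44 122] stand 194 98 [166. 162. 154.]
notyellow [377.  56.] [ 29  24 499] stand 156 -79 [180.  61.  45.]
notyellow [375.  68.] [23  7 28] stand 141 -76 [236. 229. 167.]
notyellow [357.  83.] [ 8 24 43] stand 121 -53 [147. 137. 126.]
notyellow [319.  95.] [  34   39 1127] stand 105 -2 [239. 236. 232.]
notyellow [364. 103.] [ 30  16 261] stand 96 -63 [200. 200. 193.]
notyellow [316. 157.] [ 121   41 3823] stand 23 3 [139. 138. 135.]
6 .........................................
14 .nnyyyyyyyyyyyyyyyyyyyyyyyyyyyyyyyyyyyyy.
22 ..nyyyyyyyyyyyyyyyyyyyyyyyyyyyyyyyyyyyyy.
30 ..nyyyyyyyyyyyyyyyyyyyyyyyyyyyyyyyyyyyyy.
38 ..nyyyyyyyyyyyyyyyyyyyyyyyyyyyyyyyyyyyyy.
46 ..nyyyyyyyyyyyyyyyyyyyyyyyyyyyyyynRnyyy..
54 ...yyyyyyyyyyyyyyyyyyyyyyyyyyyyyRRRRRRR..
62 ...yyyyyyyyyyyyyyyyyyyyyyyyyyyyyyRnnRnR..
70 ...yyyyyyyyyyyyyyyyyyyyyyyyyyyyyyyyynny..
78 ...yyyyyyyyyyyyyyynnnnyyyyyyyyyyyyyyyyy..
86 ...yyyyyyyyyyyyyynnnnnnnnnyyyynyyyyyyyy..
94 ....yyyyyyyyyyyyynnnnnnnnyyyyyyyyyyyyy...
102 ....yyyyyyyyyyyyynnnnnnnnyyyynnnnnnnyy...
110 ....yyyyyyyyyyyyyynnnnnnnyyyyyyyyynyyy...
118 ....yyyyyyyyyyyyyyyyyyyyyyyyyyyyyyyyyy...
126 ....yyyyyyyyyyyyyyyyyyyyyyyyyyyyyyyyyy...
134 .....ynnnyyyyyyyyyyyyyyyyyyyyyyyyyyyy....
142 .....ynnnyyyyyyyyyyyyyyyyyyyyyyyyyyyy....
150 .....ynnnnnnnnnnnnnnnnnnnnnnnnnnnnnny....
158 .....ynnnnnnnnnnnnnnnnnnnnnnnnnnnnnny....
166 .....ynnnnnnnnnnnnnnnnnnnnnnnnnnnnnnn....
174 .........................................
```

```bash
python3 - <<'E'
from tip import *
v=A([-u[1],u[0]]); ln(*(C-60*u),430,200); arm.pause(1); im,p=cap("wrist","w13")
hsv=cv2.cvtColor(im,cv2.COLOR_RGB2HSV); m=(hsv[...,2]<55).astype(np.uint8); m[280:]=0; m[:,:280]=0; m[:,360:]=0
n,l,s,c=cv2.connectedComponentsWithStats(m); B=[(c[i],s[i]) for i in range(1,n) if s[i][4]>200]
for c_,s_ in B: 
    X=onz(p,[c_],275)[0,:2]-BX; print("sleeve px",c_.round(1),s_,"in old basket frame",round(X@u,1),round(X@v,1))
print(arm.get_state()["force"].round(1),arm.get_state()["t"]); arm.hand_in()
E
```

```text
sleeve px [315.7 151.5] [295 142  45  20 784] in old basket frame 10.9 1.7
[-0.3 -0.   0.2] 118.775
the job is handed in; nothing more can be done
```

The job is done and handed in at about 119 s of robot time, well inside the 210 s limit. I got no verdict back.

- **Loading and weighing:** Only two cups were present. I put both in the basket, about 60 mm fore and aft of the crossbar. I lowered the basket onto the scale in small steps and opened the fingers gradually. It hung in both hooks with the fingers clear, and successive pictures showed no motion.
- **Tipping:** I set the basket back on the ledge, pinched the tail bar and swung it up to about 82°. A picture at full tilt showed both cups in the hopper. I swung it back down and let go, pressing it onto the ledge with about 8 N before release.
- **Cups at the end:** The last camera readings put one cup lying near x 125, y -72 mm in the stand's frame. The other is near x 105, y 0 and appears to be standing on its lid. I saw no motion in the hopper.
- **Basket at the end:** It stands about 84 mm behind the edge and within about 10 mm of the middle line. The tail bar and sleeve shifted together between pictures, so I take it to be level.
- **Checks that differed or were skipped:**
  - My two estimates of the ledge edge differed by a few millimetres.
  - One motion check showed a difference just after an arm move, but the repeat was clean.
  - I spent the 16 picture views before the end, so the final cup and basket checks are from colour masks only.
  - I did not check the emptied scale's pointer again, and I did not re-measure the bottle, timer or dish.

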